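# Find the gate that grips, with a feeler blade

### The job

Check the four gates of the grey clip block with the feeler gauge: slide its blade gently into every gate in turn, starting at the right-hand end as seen from the robot, and feel how it goes. One gate grips with a light, steady drag, one is seized (stop there, never force the blade) and two are worn and give no drag at all. Then push the blade fully into the gate with the light drag, let go and leave it there with its handle standing on the worktop; do not disturb the two vials and the black hand switch.

Things in the scene. Friction and masses are not known exactly. Their poses are not given: they have to be found in the camera images.
- feeler: Loose feeler gauge, 130 g: black slab handle 70 (x) x 24 (y) x 40 (z) mm standing on the worktop on its long edge; steel blade 64 mm long, 6 mm thick (y), 22 mm high, round-nosed, out of the middle of its +x end, 10 to 32 mm above the underside. Origin: centre of the handle's underside; +x toward the nose, z up. Grip the handle from above across its 24 mm.
- feeler_tip (a point): Nose of the feeler's blade, 99 mm ahead of the feeler's origin along its +x and 21 mm above its underside.
- gate_block: Grey clip block, 72 (x) x 188 (y) x 52 (z) mm, 222 mm long over its end feet, screwed down. Origin: centre of its underside. Four upright slots (gates) in the front (-x) face take the blade along +x, each 10 mm wide, lips rounded at 5 mm, open 6 to 38 mm above the worktop, 64 mm deep. With the blade fully in, the handle's end meets the front face. Which gate is which changes and does not show.
- gate1 (a point): Middle of the mouth of gate 1 (right-hand, -y end) on the front face, 21 mm up; in the block's frame x -36, y -76 mm; axes as the block's. In every gate the -y side is a fixed wall, 5 mm from the middle; on the +y side a hidden spring shoe may press the blade toward that wall. A shoe has a 30 degree lead-in about 10 to 31 mm deep, then is flat to about 60 mm.
- gate2 (a point): Same for gate 2: block frame x -36, y -30 mm. What the blade meets: the good gate's shoe presses it sideways with about 5 N: a push of up to about 12 N on the lead-in, then a steady drag of about 1.5 to 5 N.
- gate3 (a point): Same for gate 3: block frame x -36, y 16 mm. The seized gate's shoe is very stiff (20 N per mm sideways): the push climbs steeply past 15 N from about 15 to 24 mm deep on and does not settle.
- gate4 (a point): Same for gate 4: block frame x -36, y 62 mm. In the two worn gates the shoe is slack and gives way: next to no push is needed all the way, if the blade is held clear of the slot's sides.
- white_vial: Bystander: white plastic vial with blue cap, 36 mm across, 85 mm high; origin at the centre of its underside.
- brown_vial: Bystander: brown vial with white cap, 32 mm across, 75 mm high; origin at the centre of its underside.
- remote: Bystander: black hand switch with a red button, lying flat, 95 x 45 x 20 mm; origin at the centre of its underside.
Things that resemble listed ones, but are neither listed nor needed, are in the scene too. Of the things that look like the gate_block, take the one that is nearest to the robot's base at the start.

How it is judged (in metres and radians):
On the way, in this order (a step that is already met when the one before it is completed fails the run):
1. the feeler is held clear of where it stood (distance of feeler from where it was at the start of the episode above 0.04 m and contact force between the fingers and feeler above 3 N), for 0.1 s.
2. gate 1 is tried: the blade's nose is at least 10 mm inside it (x of feeler_tip in the frame of gate1 above 0.01 m and y of feeler_tip in the frame of gate1 between -0.006 and 0.006 m and z of feeler_tip in the frame of gate1 between -0.01 and 0.012 m), for 0.05 s.
3. gate 2 is tried: the blade's nose is at least 10 mm inside it (x of feeler_tip in the frame of gate2 above 0.01 m and y of feeler_tip in the frame of gate2 between -0.006 and 0.006 m and z of feeler_tip in the frame of gate2 between -0.01 and 0.012 m), for 0.05 s.
4. gate 3 is tried: the blade's nose is at least 10 mm inside it (x of feeler_tip in the frame of gate3 above 0.01 m and y of feeler_tip in the frame of gate3 between -0.006 and 0.006 m and z of feeler_tip in the frame of gate3 between -0.01 and 0.012 m), for 0.05 s.
5. gate 4 is tried: the blade's nose is at least 10 mm inside it (x of feeler_tip in the frame of gate4 above 0.01 m and y of feeler_tip in the frame of gate4 between -0.006 and 0.006 m and z of feeler_tip in the frame of gate4 between -0.01 and 0.012 m), for 0.05 s.
6. the blade is pushed in to at least 54 mm in one of the gates (((x of feeler_tip in the frame of gate1 above 0.054 m and y of feeler_tip in the frame of gate1 between -0.006 and 0.006 m and z of feeler_tip in the frame of gate1 between -0.01 and 0.012 m) or (x of feeler_tip in the frame of gate2 above 0.054 m and y of feeler_tip in the frame of gate2 between -0.006 and 0.006 m and z of feeler_tip in the frame of gate2 between -0.01 and 0.012 m) or (x of feeler_tip in the frame of gate3 above 0.054 m and y of feeler_tip in the frame of gate3 between -0.006 and 0.006 m and z of feeler_tip in the frame of gate3 between -0.01 and 0.012 m) or (x of feeler_tip in the frame of gate4 above 0.054 m and y of feeler_tip in the frame of gate4 between -0.006 and 0.006 m and z of feeler_tip in the frame of gate4 between -0.01 and 0.012 m))), for 0.1 s.
At the end, for the whole second after the job is handed in: The nose is at least 54 mm inside one gate and the block grips the blade with 4 to 22 N (both sides added), which only the good gate does; the feeler is at rest, upright within 0.1 rad, its handle on the worktop (within 4 mm), let go (((x of feeler_tip in the frame of gate1 above 0.054 m and y of feeler_tip in the frame of gate1 between -0.006 and 0.006 m and z of feeler_tip in the frame of gate1 between -0.01 and 0.012 m) or (x of feeler_tip in the frame of gate2 above 0.054 m and y of feeler_tip in the frame of gate2 between -0.006 and 0.006 m and z of feeler_tip in the frame of gate2 between -0.01 and 0.012 m) or (x of feeler_tip in the frame of gate3 above 0.054 m and y of feeler_tip in the frame of gate3 between -0.006 and 0.006 m and z of feeler_tip in the frame of gate3 between -0.01 and 0.012 m) or (x of feeler_tip in the frame of gate4 above 0.054 m and y of feeler_tip in the frame of gate4 between -0.006 and 0.006 m and z of feeler_tip in the frame of gate4 between -0.01 and 0.012 m)) and contact force between feeler and gate_block between 4 and 22 N and linear speed of feeler below 0.01 m/s and angle between feeler's own z axis and vertical below 0.1 rad and height (world z) of feeler below 0.004 m); the robot touches nothing.
It fails at once if the blade is forced: it presses on the clip block with more than 50 N (contact force between feeler and gate_block above 50 N).
It fails at once if the robot presses on the clip block with more than 25 N (contact force between the arm and gate_block above 25 N).
It fails at once if a bystander (white_vial) is moved more than 25 mm (distance of white_vial from where it was at the start of the episode above 0.025 m).
It fails at once if a bystander (brown_vial) is moved more than 25 mm (distance of brown_vial from where it was at the start of the episode above 0.025 m).
It fails at once if a bystander (remote) is moved more than 25 mm (distance of remote from where it was at the start of the episode above 0.025 m).
It also fails if it takes over 64 s, if anything falls off the work surface, if the arm or the gripper's body presses on something with over 40 N, if the wrist force passes 120 N, or if a joint passes its speed limit or range.

### The arm

A 6-joint arm with a two-finger parallel gripper is mounted at the origin on the work surface; the furniture and walls round the work are solid. World frame = base frame: x ahead of the robot, y to its left, z up, the work surface at z = 0. Lengths are in mm, angles in rad, forces in N, time in s.
With the tool pointing down it reaches from about 300 to 775 mm from the base axis. Payload 14.6 kg.
Tool frame: the origin (TCP) lies on the centre line of the jaws, within the pads' length; the fingertips stand 19 mm ahead of it and the grasp point (between the pads) is the TCP (bot.tip_reach is the distance from the TCP to the fingertips, in mm); z points along the fingers, y is the line along which they close (so a half turn about z gives the same grasp; the last joint's range is limited). The gripper opens to 85 mm and grips with 20 to 120 N. Pads are 22 mm wide; open, the fingers measure 114 mm over their backs; the gripper's body (76 mm by 85 mm) begins 54 mm behind the grasp point. The pads swing forward as they close: fully open they stand 13 mm farther back than shut.
Start: joints at [1.244, 0.3, 1.521, -0, 1.321, -0.067], TCP at [141.286, 531.534, 250.281] pointing down, gripper open.
Joint ranges: [-3.03, 3.03], [-0.79, 2.21], [0.23, 2.52], [-1.04, 4.18], [0, 3.07], [-2.55, 2.55]. Speed limits (rad/s): [2.22, 2.22, 2.57, 3.14, 3.14, 3.14].

### API

Orientations are given as a unit quaternion [w, x, y, z].
In Python, from rig import bot gives the robot as it stands. Calls block until the motion is done:
- bot.move_to(position, orientation): joint-space move of the TCP to a pose.
- bot.servo_line(position, attitude=None, speed=150, until_force=None): straight line of the TCP; attitude=None keeps the orientation; speed is the mean speed in mm/s. With until_force (N) it stops when the force on the tool has changed by that much, and returns True; else False.
- bot.move_joints(angles): joint-space move.
- bot.move_gripper(opening, grip_force=None): finger opening in mm; grip_force is the grip in N (None keeps the last); returns when the fingers have stopped.
- bot.dwell(seconds).
- bot.ik(position, orientation): joint angles nearest the present ones, or None.
- bot.read_state(): the state.
- bot.read_camera(name): name is "side" or "top"; returns a dict with "image" (480x640x3 uint8, blue, green, red), "depth" (480x640 float32, mm along the optical axis (not along the pixel's ray), 0 where there is no reading), "fovy" (degrees; the focal length in pixels is half the picture's height over the tangent of half this angle, whatever the lens; pixels are square), "cx", "cy" (the principal point, pixels), "eye" and "attitude" of the camera in the world. Camera axes: x right, y down, z forward; pixel columns grow to the right and rows downward; lengths in mm; the calibration is good to about 2 mm. A picture is of the moment at which its call begins.
A pose or a line that the arm cannot do raises bot.MotionError and nothing moves.
- bot.finish_job(): hands the job in; it is judged then, once.
The state is a dict: "clock": time; "joint_positions": joint angles; "qvel": joint speeds; "effort": joint torques, N m; "ee_pos": TCP position; "tool_rot": TCP orientation; "ft_force": force on the tool from outside, world axes, zero at the start; "moment": the same for the moment, N m; "grip_width": finger opening in mm; "grip_force": force on a finger pad.
Only numpy, scipy, OpenCV 4.12 (cv2) and the standard library are available. Lean on these libraries where they do the work, as an engineer would, in place of code of your own. Each camera call takes 0.05 s, during which the arm holds its last target. There are 200 camera calls.

## Working session

There is one attempt and no reset: what is moved stays moved. The work goes in short steps, each a Python script; the robot and the scene stay as the last script left them, time stands still between calls to the robot, and variables do not carry over. Pictures are saved under pics/ and viewed, at most 10 in all, crops included, and the job is handed in when it is done.

```bash
mkdir -p pics; ls; python3 - <<'E'
from rig import bot
import cv2,pickle
d={}
for n in("top","side"):
    c=bot.read_camera(n); d[n]=c; cv2.imwrite(f"pics/{n}0.png",c["image"])
    print(n,c["fovy"],c["cx"],c["cy"],c["eye"],c["attitude"])
pickle.dump(d,open("c0.pkl","wb"))
s=bot.read_state();print(s["clock"],s["tool_rot"],s["ft_force"])
E
```

```text
pics
top 44.77317553949237 319.7532762288383 237.18060267389708 [ 227.48009366   49.09666166 1734.93278896] [-0.07749119  0.72012702 -0.68586966  0.07067536]
side 47.01330507389848 317.1028016685747 243.6401354436622 [  576.84619726 -1133.6828525    510.60893419] [-0.56367853  0.8259208   0.00790305  0.00767455]
0.1 [-1.14403714e-04  1.29543236e-01  9.91573631e-01 -5.19999438e-04] [ 0.37502217 -0.0728241  -0.06329076]
```

View pics/top0.png

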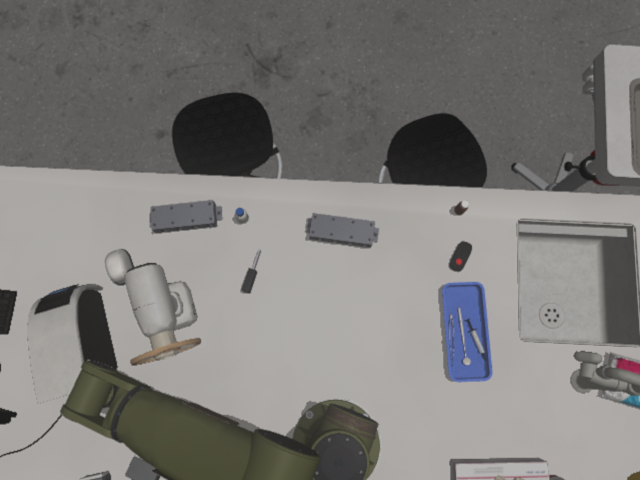

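View pics/side0.png

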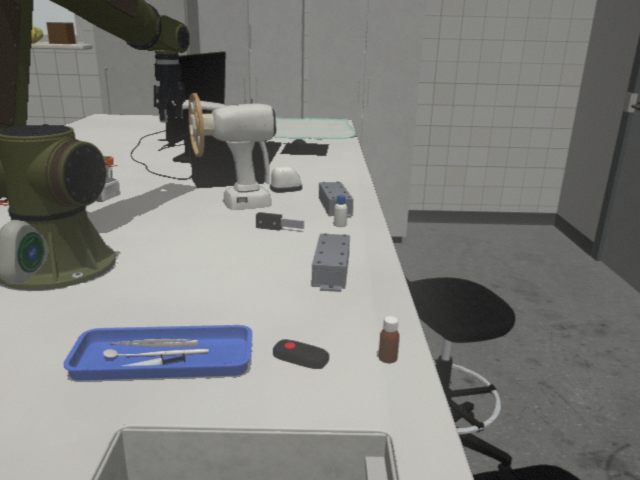

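The top view shows two grey blocks, at (185,216) and (341,230). The robot's base is at about (340,450), so the one at (341,230) is nearest and fits. The feeler is at (250,272) with its blade toward +x, the vials are at (240,214) and (460,208), and the switch is at (460,256). The side view agrees: block (332,262), feeler (280,222).

```bash
cat > h.py <<'E'
import numpy as np,cv2
from scipy.spatial.transform import Rotation as R
def rot(q): return R.from_quat([q[1],q[2],q[3],q[0]])
def f(c): return 240/np.tan(np.radians(c["fovy"])/2)
def ray(c,u):
    u=np.atleast_2d(u).astype(float)
    return rot(c["attitude"]).apply(np.c_[(u[:,0]-c["cx"])/f(c),(u[:,1]-c["cy"])/f(c),np.ones(len(u))])
def plane(c,u,z):
    d=ray(c,u); e=np.array(c["eye"]); return e+d*((z-e[2])/d[:,2])[:,None]
def cloud(c):
    v,u=np.mgrid[:480,:640]; d=ray(c,np.c_[u.ravel(),v.ravel()])
    return (np.array(c["eye"])+d*c["depth"].reshape(-1,1)).reshape(480,640,3)
E
python3 - <<'E'
import pickle; from h import *
d=pickle.load(open("c0.pkl","rb")); t=d["top"]; P=cloud(t)
def rep(n,m,z,cc):
    m=m.astype(np.uint8); k,l,s,c=cv2.connectedComponentsWithStats(m)
    for i in range(1,k):
        if s[i,4]>15 and cc[0]<c[i,0]<cc[1] and cc[2]<c[i,1]<cc[3]:
            v,u=np.where(l==i); w=plane(t,np.c_[u,v],z)[:,:2].astype(np.float32)
            r=cv2.minAreaRect(w); print(n,s[i,4],c[i].round(1),"mean",w.mean(0).round(1),"rect",np.round(r[0],1),np.round(r[1],1),round(r[2],2),"zmed",np.median(P[v,u,2]).round(1))
h=P[:,:,2]; 
rep("blocktop",(h>44)&(h<60),52,(140,390,190,260))
rep("block>30",(h>30)&(h<60),52,(140,390,190,260))
g=t["image"].astype(int).sum(2)
rep("handle",g<150,40,(235,262,245,300))
rep("feeler h",(h>30)&(h<50),40,(235,270,240,300))
a=t["image"][185:300,225:385]; b=t["image"][195:240,140:260]
cv2.imwrite("pics/crop1.png",cv2.resize(a,None,fx=5,fy=5,interpolation=cv2.INTER_CUBIC))
s=d["side"]["image"][205:300,245:365]
cv2.imwrite("pics/crop2.png",cv2.resize(s,None,fx=6,fy=6,interpolation=cv2.INTER_CUBIC))
E
```

```text
blocktop 1444 [181.7 215. ] mean [633.2 488.5] rect [632.9 488.4] [ 74.8 188.6] 9.11 zmed 52.7
blocktop 1454 [341.7 228.8] mean [614.   10.8] rect [613.5  11.5] [187.5  73.9] 84.82 zmed 52.2
blocktop 36 [241.1 217.2] mean [635.1 311.2] rect [634.8 312.2] [17.7 32.8] 9.31 zmed 55.9
block>30 1542 [182.3 215.4] mean [632.2 486.9] rect [631.7 486.3] [ 77.8 192.3] 9.11 zmed 52.3
block>30 1529 [341.5 229.2] mean [612.8  11.2] rect [612.   11.6] [187.5  77.1] 84.83 zmed 51.9
block>30 53 [241.8 217.8] mean [633.4 308.9] rect [633.2 310.6] [21.4 35.5] 9.31 zmed 54.0
feeler h 233 [249.3 276.9] mean [459.2 274.9] rect [479.5 268.6] [ 26.1 132.3] 73.92 zmed 39.4
```

View pics/crop1.png

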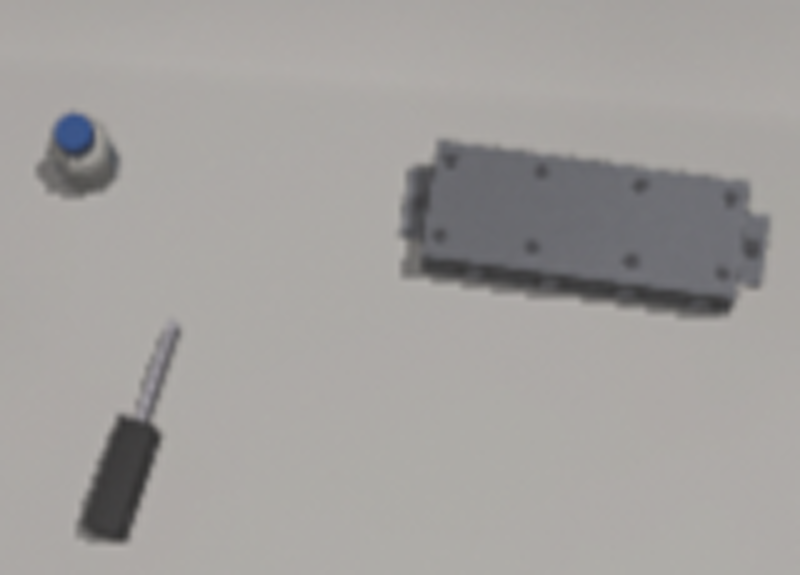

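View pics/crop2.png

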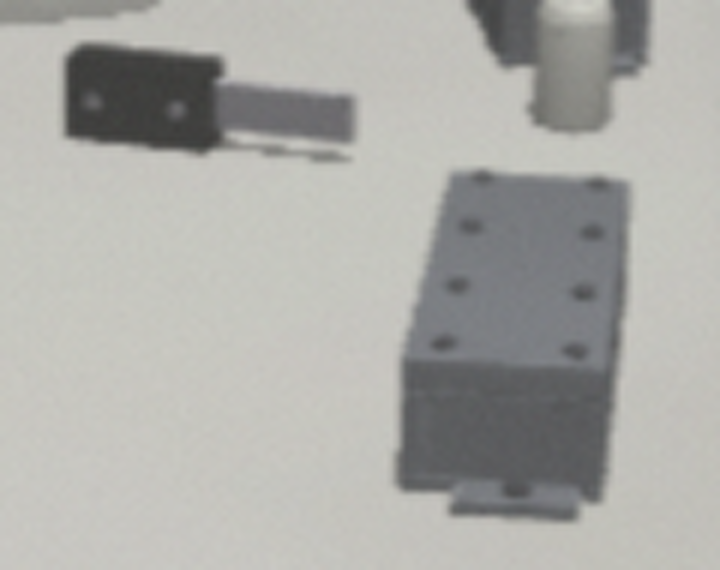

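The enlarged crops confirm it. The four-gate block at (341,230) is the near one, its front face with four pale mouths toward the robot. The far lookalike at (185,216) sits behind the white vial. The feeler's handle is at full-picture (249,282) and its nose at (259,251). I'll refine with both cameras.

```bash
python3 - <<'E'
import pickle; from h import *
d=pickle.load(open("c0.pkl","rb"))
def rep(n,c,m,z):
    k,l,s,_=cv2.connectedComponentsWithStats(m.astype(np.uint8)); i=1+np.argmax(s[1:,4])
    v,u=np.where(l==i); w=plane(c,np.c_[u,v],z)[:,:2].astype(np.float32)
    r=cv2.minAreaRect(w); pc=np.linalg.svd(w-w.mean(0),full_matrices=False)[2][0]
    # area-weighted mean (perspective): convex hull polygon moments
    M=cv2.moments(cv2.convexHull(w)); 
    print(n,len(u),"px",u.mean().round(1),v.mean().round(1),"hullc",round(M['m10']/M['m00'],1),round(M['m01']/M['m00'],1),"rect",np.round(r[0],1),np.round(r[1],1),round(r[2],2),"pca",np.degrees(np.arctan2(pc[1],pc[0])).round(2))
def win(P,x0,x1,y0,y1): return (P[...,0]>x0)&(P[...,0]<x1)&(P[...,1]>y0)&(P[...,1]<y1)
for n in("top","side"):
    c=d[n];P=cloud(c);h=P[...,2];g=c["image"].astype(int).sum(2)
    W=win(P,540,690,-120,140)
    print(n,"ztop",np.median(h[W&(h>45)]).round(2),"ztable",np.median(h[win(P,400,520,-50,150)]).round(2))
    rep("block",c,W&(abs(h-52)<3.5),52)
    F=win(P,390,570,220,320)
    rep("handletop",c,F&(abs(h-40)<4)&(g<270),40)
    rep("bladetop",c,F&(h>15)&(h<36)&(g>=240),32)
    rep("feeler all",c,F&(h>12)&(h<46),32)
    print("handle z",np.median(h[F&(g<230)&(h>36)]).round(1))
E
```

```text
top ztop 52.44 ztable 0.02
block 956 px 342.6 228.8 hullc 614.1 11.2 rect [613.8  11.1] [186.9  72.9] 84.92 pca -95.24
handletop 125 px 248.2 279.8 hullc 450.7 277.4 rect [450.6 277.1] [24.3 68.4] 75.9 pca 163.14
bladetop 51 px 256.2 258.9 hullc 514.2 260.0 rect [515.  259.7] [ 8.5 61.5] 75.83 pca 165.17
feeler all 271 px 250.3 275.5 hullc 468.7 272.4 rect [480.  269.1] [ 27.9 133.9] 74.88 pca 165.01
handle z 40.8
side ztop 53.43 ztable 1.6
block 1031 px 331.8 250.6 hullc 614.9 7.2 rect [615.1   6.4] [200.6  71.9] 84.79 pca -95.18
handletop 91 px 268.9 215.4 hullc 451.4 268.0 rect [451.8 268. ] [31.1 70.6] 72.69 pca -19.63
bladetop 174 px 292.4 222.4 hullc 515.2 241.0 rect [516.  240.8] [58.3 82.2] 71.89 pca -41.18
feeler all 535 px 277.6 220.6 hullc 477.3 253.4 rect [481.8 258.9] [117.2 139.4] 86.35 pca -34.49
handle z 40.1
```

```bash
cat >> h.py <<'E'
BC=np.array([614.3,11.0]); BY=np.radians(-5.15); FO=np.array([450.7,277.2]); FY=np.radians(-15.0)
GY=[None,-76,-30,16,62]
def q(psi): a=np.pi/2+psi/2; return [0,np.cos(a),np.sin(a),0]
E
python3 - <<'E'
import pickle; from h import *; from rig import bot
d=pickle.load(open("c0.pkl","rb"))
for n in("top","side"):
    P=cloud(d[n]); m=(P[...,0]>150)&(P[...,0]<620)&(P[...,1]>330)&(P[...,1]<800)&(P[...,2]>15)&(P[...,2]<330)
    v,u=np.where(m); Q=P[m]
    if n=="top": k=(v<355)&(u>100)&(u<210); Q=Q[k]
    for x in range(150,620,60):
        k=(Q[:,0]>=x)&(Q[:,0]<x+60)
        if k.sum(): print(n,x,k.sum(),Q[k].min(0).round(),Q[k].max(0).round())
for z in(400,120,26): print(bot.ik([*FO,z],q(FY)))
E
```

```text
top 210 892 [218. 360.  16.] [270. 673. 330.]
top 270 1240 [270. 365.  16.] [330. 693. 304.]
top 330 1532 [330. 427.  15.] [390. 712. 307.]
top 390 1279 [390. 445.  15.] [450. 715. 306.]
top 450 469 [450. 490.  15.] [510. 703. 270.]
top 510 49 [510. 646.  16.] [528. 697.  62.]
top 570 584 [584. 404.  15.] [620. 613.  65.]
side 150 810 [150. 469.  15.] [210. 765. 330.]
side 210 1847 [210. 353.  15.] [270. 789. 330.]
side 270 1246 [270. 358.  15.] [330. 695. 299.]
side 330 2398 [330. 420.  16.] [390. 742. 303.]
side 390 1462 [390. 438.  15.] [450. 744. 302.]
side 450 428 [450. 485.  15.] [510. 684. 277.]
side 510 57 [512. 639.  15.] [529. 674.  57.]
side 570 261 [585. 382.  15.] [620. 579.  58.]
[ 4.82180914e-01  1.86502549e-01  1.32040070e+00 -4.44089210e-16
  1.63468940e+00 -8.26816025e-01]
[ 4.82180914e-01  4.01111471e-01  1.71182019e+00 -4.44089210e-16
  1.02866100e+00 -8.26816025e-01]
[ 4.82180914e-01  5.53739559e-01  1.75133661e+00 -4.44089210e-16
  8.36516485e-01 -8.26816025e-01]
```

The drill-like tool (up to about 305 mm high) lies in the swing path, so I go over it.

```bash
python3 - <<'E'
from h import *; from rig import bot
s=bot.read_state(); p=s["ee_pos"]
bot.servo_line([p[0],p[1],470],speed=300)
bot.move_to([*FO,450],q(FY))
bot.servo_line([*FO,75],speed=250)
bot.move_gripper(50)
c=bot.read_camera("top"); cv2.imwrite("pics/a1.png",cv2.resize(c["image"][200:320,180:340],None,fx=4,fy=4))
c=bot.read_camera("side"); cv2.imwrite("pics/a2.png",cv2.resize(c["image"][120:270,200:400],None,fx=4,fy=4))
s=bot.read_state(); print(s["clock"],s["ee_pos"],s["ft_force"],s["grip_width"])
E
```

```text
4.6583 [450.70260231 277.19510986  75.03103646] [-0.17462451 -0.04645648 -1.26108838] 49.67116231522167
```

View pics/a2.png

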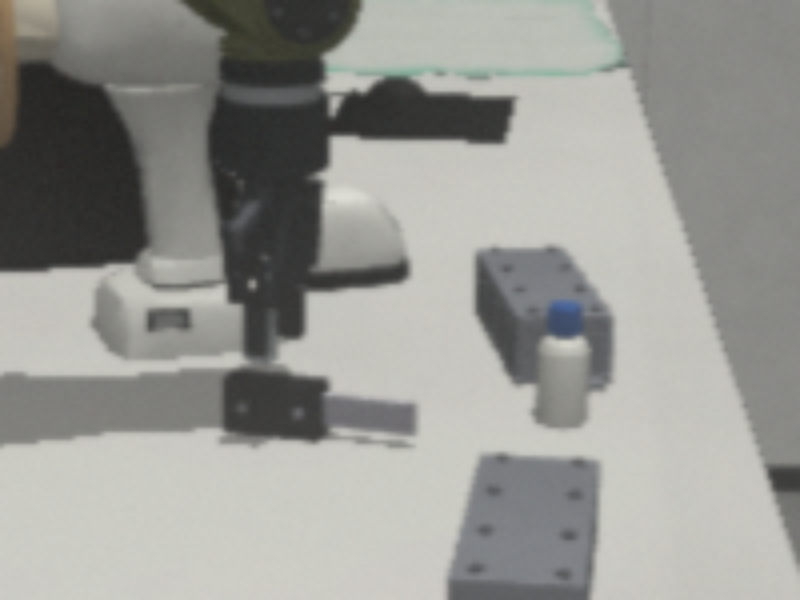

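The open fingers (crop 262,330) stand over the handle (crop 275,400) and the path is clear. Gripping.

```bash
python3 - <<'E'
from h import *; from rig import bot
bot.servo_line([*FO,25],speed=100)
bot.move_gripper(15,grip_force=70)
s=bot.read_state(); print(s["clock"],s["grip_width"],s["grip_force"],s["ft_force"])
bot.servo_line([*FO,105],speed=200)
# over to in front of gate 1, nose 40 mm before mouth, high
b=np.array([[np.cos(BY),-np.sin(BY)],[np.sin(BY),np.cos(BY)]])
o=BC+b@np.array([-36-99-40,-76.])
bot.servo_line([*o,105],q(BY),speed=250)
bot.servo_line([*o,27],speed=100); bot.dwell(.2)
import pickle
d={}
for n in("top","side"):
    c=bot.read_camera(n); d[n]=c; P=cloud(c)
    # nose in block frame
    L=(P[...,:2]-BC)@b; h=P[...,2]
    m=(h>14)&(h<37)&(abs(L[...,1]+76)<12)&(L[...,0]>-36-62-30)&(L[...,0]<-50)
    Q=L[m]; print(n,m.sum(),"x99",np.percentile(Q[:,0],[98,100]).round(1),"y",np.median(Q[:,1]).round(1),Q[:,1].min().round(1),Q[:,1].max().round(1),"ztop",np.percentile(h[m],97).round(1))
pickle.dump(d,open("c1.pkl","wb"))
a=cv2.resize(d["top"]["image"][210:310,300:400],None,fx=5,fy=5); e=cv2.resize(d["side"]["image"][200:320,240:360],(500,500))
cv2.imwrite("pics/b1.png",cv2.resize(np.hstack([a,e]),(800,400)))
s=bot.read_state(); print(s["clock"],s["ee_pos"],s["grip_width"],s["grip_force"],s["ft_force"])
E
```

```text
5.6583 23.14296670981909 69.30980801582336 [-5.54508331e-03 -1.68898883e+00  7.64859121e+00]
top 15 x99 [-77.4 -77.1] y -73.7 -77.3 -71.2 ztop 35.9
side 240 x99 [-76.5 -76. ] y -78.1 -84.0 -71.4 ztop 35.8
8.9 [433.30624113 -49.00583764  27.17982547] 23.104889843049715 68.60315680503845 [-0.72988607 -0.48003763 -2.2012263 ]
```

View pics/b1.png

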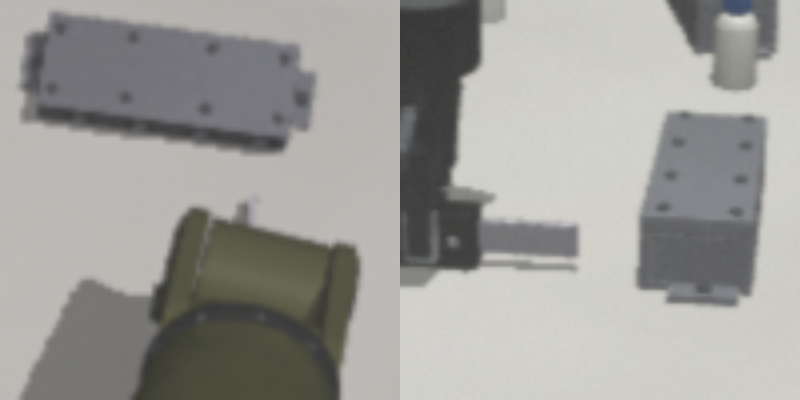

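The feeler is held straight, nose about 40 mm before gate 1 (nose at crop right pane (578,240), block front face at 640). Now I enter gate 1 gently and centre it by touching both slot walls.

```bash
cat >> h.py <<'E'
B=np.array([[np.cos(BY),-np.sin(BY)],[np.sin(BY),np.cos(BY)]]); Z=26.8
def xyz(depth,y): return [*(BC+B@np.array([-36-99+depth,y])),Z]
def loc(p): l=B.T@(np.array(p[:2])-BC); return np.array([l[0]+135,l[1]])
def fb(s): F=np.array(s["ft_force"]); return np.array([*(B.T@F[:2]),F[2]])
E
python3 - <<'E'
from h import *; from rig import bot
bot.servo_line(xyz(-12,-76),speed=60); bot.dwell(.1); f0=fb(bot.read_state()); print("f0",f0.round(2))
for dp in(2,8):
    r=bot.servo_line(xyz(dp,-76),speed=25,until_force=5); s=bot.read_state(); print(dp,r,loc(s["ee_pos"]).round(2),(fb(s)-f0).round(2))
    if r: break
else:
  for sg in(-1,1):
    r=bot.servo_line(xyz(8,-76+sg*6),speed=6,until_force=2.5); s=bot.read_state(); print(sg,r,loc(s["ee_pos"]).round(2),(fb(s)-f0).round(2))
    bot.servo_line(xyz(8,-76),speed=20)
s=bot.read_state(); print(s["clock"],(fb(s)-f0).round(2))
E
```

```text
f0 [ 0.63 -0.86 -1.93]
2 False [  1.89 -75.96] [-0.22  0.22  0.75]
8 False [  8.06 -75.98] [-1.19  1.16 -0.13]
-1 True [  7.81 -79.96] [-0.62  4.02  1.16]
1 True [  7.81 -75.11] [ 0.58 -0.97  1.39]
12.4333 [-0.83  1.8   0.1 ]
```

Walls were met at -79.96 and -75.11, so the slot's middle is at -77.5, an offset of -1.5 mm. Next I feel gate 1 in steps.

```bash
cat >> h.py <<'E'
DY=-1.5
from rig import bot
def force(n=4):
    a=[]
    for _ in range(n): bot.dwell(.02); a.append(fb(bot.read_state()))
    return np.mean(a,0)
def feel(g,start=-12,end=46):
    y=GY[g]+DY
    bot.servo_line(xyz(start,y),speed=60); bot.dwell(.15); f0=force(6); print("gate",g,"f0",f0.round(2))
    for dp in(9,13,16,19,22,25,28,31,36,41,46):
        if dp>end: break
        r=bot.servo_line(xyz(dp,y),speed=25 if dp<10 else 20,until_force=8); s=bot.read_state(); m=fb(s)-f0; a=force()-f0
        print(dp,r,loc(s["ee_pos"]).round(1),"now",m.round(1),"avg",a.round(1))
        if r or np.hypot(*a[:2])>14 or abs(a[0])>12.5: print("STOP"); break
    bot.servo_line(xyz(start,y),speed=60)
    print("clock",bot.read_state()["clock"])
E
python3 -c "
from h import *
feel(1)"
```

```text
gate 1 f0 [ 0.   -0.02 -1.5 ]
9 False [  8.9 -77.5] now [-0.2 -1.   0.5] avg [ 0.1 -0.  -0. ]
13 False [ 13.1 -77.5] now [-0.2 -0.6  0. ] avg [-0.3 -0.1  0.1]
16 False [ 16.1 -77.5] now [ 0.3  0.4 -0.3] avg [-0.2  0.2 -0.1]
19 False [ 19.1 -77.5] now [0.5 0.5 0.2] avg [-0.5  0.5  0.4]
22 False [ 21.8 -77.6] now [-2.6 -3.  -0. ] avg [-2.5 -2.9 -0.5]
25 True [ 23.2 -78. ] now [ 1.5 -5.2  2.1] avg [ 0.8 -4.3  2.4]
STOP
clock 16.7417
```

Ambiguous stop at 23 mm with only about 8 N. I'll repeat with the threshold at 15 N, in fine steps.

```bash
python3 - <<'E'
import re
t=open('h.py').read()
t=t.replace("(9,13,16,19,22,25,28,31,36,41,46)","(9,17,20,22,24,26,28,30,32,36,40)").replace("else 20,until_force=8)","else 12,until_force=15)")
t=t.replace(">14 or abs(a[0])>12.5",">17 or abs(a[0])>13.5")
open('h.py','w').write(t)
from h import *
feel(1)
E
```

```text
gate 1 f0 [-0.09  0.21 -1.43]
9 False [  8.9 -77.5] now [ 0.2 -0.4  0.1] avg [ 0.2 -0.6 -0.2]
17 False [ 16.9 -77.5] now [ 0.5 -0.   0.2] avg [-0.2 -0.3  0.1]
20 False [ 20.  -77.5] now [ 0.  -0.1 -1.3] avg [ 0.2 -0.4  0.3]
22 False [ 21.8 -77.6] now [-4.  -2.3  0.5] avg [-3.3 -2.8  0. ]
24 False [ 23.  -77.7] now [-8.7 -6.1  1. ] avg [-8.6 -5.3  1. ]
26 True [ 23.7 -77.9] now [-2.  -1.8  8.2] avg [-2.6 -2.1  7.8]
STOP
clock 21.4417
```

```bash
python3 - <<'E'
from h import *
bot.dwell(.1); s=bot.read_state(); print(s["ee_pos"],s["grip_width"],s["grip_force"],force().round(2))
c=bot.read_camera("side"); P=cloud(c); L=(P[...,:2]-BC)@B; h=P[...,2]
m=(h>14)&(h<37)&(abs(L[...,1]+77)<12)&(L[...,0]>-100)&(L[...,0]<-44); Q=L[m]
print("nose x",np.percentile(Q[:,0],[98,100]).round(1),"exp",-48,"z",np.percentile(h[m],[3,97]).round(1))
feel(2)
E
```

```text
[461.20294125 -53.03037329  26.79477852] 23.329979362709484 69.06527638435364 [-0.13  0.01 -1.03]
nose x [-48.4 -48.1] exp -48 z [14.4 33.3]
gate 2 f0 [-0.04  0.24 -1.7 ]
9 False [  8.9 -31.5] now [-0.4 -0.8  0.5] avg [-0.  -0.5  0.3]
17 False [ 16.9 -31.5] now [-0.3 -1.1 -0.3] avg [ 0.2 -0.8  0.8]
20 False [ 20.  -31.5] now [ 0.6 -0.2  0.2] avg [ 0.1  0.2 -0.1]
22 False [ 22.  -31.5] now [-0.  -0.5  1.2] avg [ 0.4 -0.5  0.4]
24 False [ 24.1 -31.5] now [ 0.2 -0.2 -0.4] avg [ 0.  -0.2  0. ]
26 False [ 26.1 -31.5] now [ 0.5 -0.7 -0.8] avg [ 0.  -0.7  0. ]
28 False [ 27.5 -31.8] now [-4.3 -4.6  0.9] avg [-3.9 -3.5  0.3]
30 False [ 28.9 -31.8] now [-9.4 -4.   4.7] avg [-9.2 -3.7  4.7]
32 False [ 30.6 -31.8] now [-11.1  -4.1   7. ] avg [-11.2  -4.    6.4]
36 False [ 35.4 -31.9] now [-3.6 -4.6  0.9] avg [-3.7 -5.2  0.6]
40 False [ 39.8 -31.9] now [-1.8 -4.7  0.2] avg [-1.4 -5.1 -0.6]
clock 29.65
```

Gate 2 settled to a steady drag with 5 N sideways (good), while gate 1 kept climbing (seized). Gates 3 and 4 next, with fewer steps.

```bash
sed -i 's/(9,17,20,22,24,26,28,30,32,36,40)/(12,20,25,30,38)/; s/else 12,until/else 16,until/' h.py; python3 -c "
from h import *
feel(3)
feel(4)"
```

```text
gate 3 f0 [-0.17  0.13 -1.5 ]
12 False [12.  14.5] now [-0.7 -0.7  0.5] avg [ 0.3 -0.2  0.3]
20 False [19.9 14.5] now [ 0.2 -0.9  0. ] avg [ 0.6  0.1 -0.2]
25 False [25.  14.5] now [ 0.5 -0.3 -0.2] avg [ 0.4 -0.1  0.1]
30 False [30.  14.5] now [ 1.4 -0.6  0.9] avg [ 0.4 -0.3  0.5]
38 False [38.  14.5] now [-0.1  0.3 -0.2] avg [ 0.1 -0.3 -0.2]
clock 36.0167
gate 4 f0 [ 0.3   0.18 -1.68]
12 False [11.9 60.5] now [-0.2 -0.5 -0.5] avg [0.2 0.1 0.3]
20 False [20.  60.5] now [-0.3 -0.2 -0.5] avg [ 0.2 -0.  -0.1]
25 False [25.  60.5] now [-1.   0.4 -0.3] avg [-0.3 -0.1  0.3]
30 False [30.  60.5] now [-0.7  1.2 -0.3] avg [-0.2 -0.1  0.1]
38 False [38.  60.5] now [ 0.5 -0.3  0.3] avg [-0.5 -0.1  0.6]
clock 42.3833
```

```bash
python3 - <<'E'
from h import *
y=GY[2]+DY
bot.servo_line(xyz(-12,y),speed=80); bot.dwell(.1); f0=force()
for dp,v in((10,30),(22,25),(34,16),(48,25),(61,25)):
    r=bot.servo_line(xyz(dp,y),speed=v,until_force=18); s=bot.read_state(); print(dp,r,loc(s["ee_pos"]).round(1),(fb(s)-f0).round(1))
    if r: break
else:
    p=bot.read_state()["ee_pos"]
    r=bot.servo_line(xyz(61,y-1.6),speed=8,until_force=4); print("wall",r,(force()-f0).round(1))
    p=bot.read_state()["ee_pos"]; print(p)
    r=bot.servo_line([p[0],p[1],24.6],speed=8,until_force=5); s=bot.read_state(); print("down",r,s["ee_pos"],(fb(s)-f0).round(1))
print(bot.read_state()["clock"])
E
```

```text
10 False [  9.8 -31.5] [-0.7  0.6 -0.4]
22 False [ 21.9 -31.5] [-0.6 -0.7 -0.6]
34 True [ 29.9 -31.8] [-0.6 -1.1  6.6]
45.95
```

```bash
python3 - <<'E'
from h import *
y=GY[2]+DY; s=bot.read_state(); print(s["ee_pos"],fb(s).round(1))
ok=True
for dp,v in((32,12),(36,12),(48,25),(61,25)):
    r=bot.servo_line(xyz(dp,y),speed=v,until_force=18); s=bot.read_state(); print(dp,r,loc(s["ee_pos"]).round(1),round(s["ee_pos"][2],1),fb(s).round(1))
    if r: ok=False;break
if ok:
    r=bot.servo_line(xyz(61,y-1.6),speed=8,until_force=4); s=bot.read_state(); p=s["ee_pos"]; print("wall",r,loc(p).round(1),fb(s).round(1))
    r=bot.servo_line([p[0],p[1],24.6],speed=8,until_force=5); s=bot.read_state(); print("down",r,s["ee_pos"],fb(s).round(1))
print(bot.read_state()["clock"])
E
```

```text
[506.80819054 -11.26855997  26.42669737] [-0.1 -0.8  5.2]
32 False [ 31.1 -31.8] 26.6 [-10.   -3.4   5.8]
36 False [ 35.3 -31.9] 26.6 [-7.2 -4.8  3.1]
48 False [ 48. -32.] 26.7 [-1.4 -3.7 -1.1]
61 False [ 60.9 -31.9] 26.7 [-2.1 -4.2 -0.5]
wall False [ 60.9 -33.2] [-0.2 -2.5 -3.2]
down True [537.49697174 -15.46725682  26.49060047] [-1.9 -1.1  6.9]
48.7
```

```bash
python3 - <<'E'
from h import *
print(force().round(1))
c=bot.read_camera("side"); cv2.imwrite("pics/d1.png",cv2.resize(c["image"][190:310,250:370],(600,600),interpolation=cv2.INTER_CUBIC))
E
```

```text
[-1.4 -0.9  6. ]
```

View pics/d1.png

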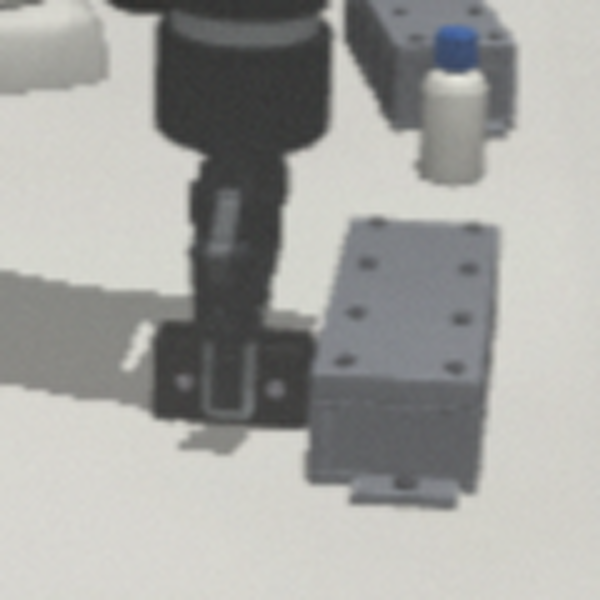

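The handle stands level against the front face, fully in (handle at 155–310, block face at 312), and the 6 N upward says it rests on the worktop. Releasing.

```bash
python3 - <<'E'
from h import *
bot.move_gripper(45)
p=bot.read_state()["ee_pos"]
bot.servo_line([p[0],p[1],180],speed=120); bot.dwell(.2)
s=bot.read_state(); print(s["clock"],force().round(1))
c=bot.read_camera("side"); P=cloud(c)
cv2.imwrite("pics/e1.png",cv2.resize(c["image"][190:310,250:370],(600,600),interpolation=cv2.INTER_CUBIC))
L=(P[...,:2]-BC)@B; g=c["image"].astype(int).sum(2); h=P[...,2]
m=(g<230)&(abs(L[...,1]+32)<30)&(L[...,0]>-130)&(L[...,0]<-30)&(h>4)&(h<50); print(m.sum(),"x",np.percentile(L[m][:,0],[1,99]).round(1),"z",np.percentile(h[m],[1,99]).round(1))
E
```

```text
50.7917 [-0.1  0.3 -0. ]
523 x [-107.6  -41.5] z [ 4.9 43.5]
```

View pics/e1.png

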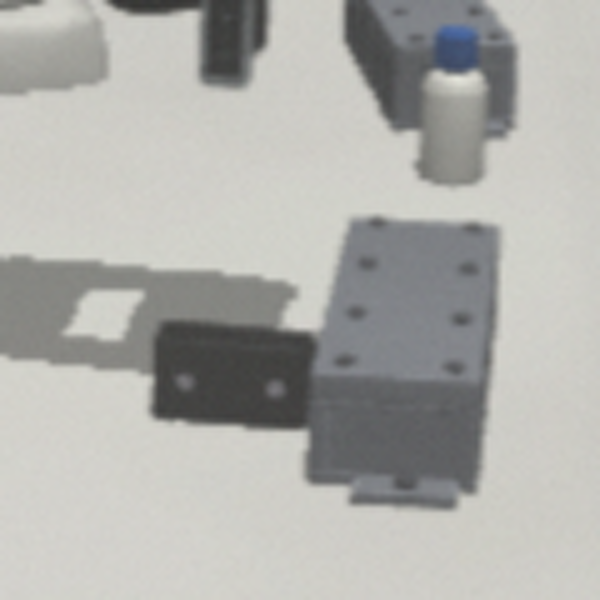

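The handle (155–312, 325–425) stands upright on the worktop, blade in to about 60 mm. The fingers are clear above it and the vial is untouched. Handing in.

```bash
python3 -c "
from rig import bot
print(bot.finish_job())"
```

```text
the job is handed in; nothing more can be done
None
```

I handed the job in at about 51 s (no verdict returned): gate 1 felt seized, gates 3 and 4 worn, and gate 2 gave the light drag, so the feeler is left about 60 mm into gate 2, let go, its handle upright on the worktop.

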